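# Pack the press's collet heads flush and prove it with the gauge bar

### The job

Pack the two loose collet heads, standing upright, into the two free pockets of the blue tooling tray so that neither sticks up above the rim; the pockets differ in depth, and each head should be set down, not dropped. Only when both are in, slide the gauge bar by its red grip from its parked end across the tray fully to the far end to prove that nothing protrudes, and let go. Leave the head that is already packed, the wrench, the jar and the hand valve alone.

Things in the scene. Friction and masses are not known exactly. Their poses are not given: they have to be found in the camera images.
- tray: Blue open tray fixed to the bench, 100 (its x) x 286 (its y) x 75 mm high; origin under its centre, z up. Its rim is 75 mm above the origin. Three pockets in a row along its y, centred at y = -74, 0 and +74 mm (x = 0), each 90 mm (x) by 70 mm (y), floor 5 mm above the origin, 4 mm dividers; side walls 5 mm; solid 34 mm lands at both y ends. Which pocket holds the riser, the liner and the packed head differs from time to time.
- riser: Yellow block fixed in one pocket, 86 x 66 x 23 mm; origin at the centre of its underside, on the pocket floor and at the pocket's centre. It makes that pocket shallow: 47 mm from its top to the rim.
- liner: Black rubber plate fixed in another pocket, 86 x 66 x 5 mm; origin at the centre of its underside, on the pocket floor and at the pocket's centre. That pocket stays deep: 65 mm from its top to the rim.
- packed_head: Collet head with a brass neck that already stands in the third pocket, 65 mm tall, 48 mm diameter, top 5 mm below the rim; origin at the centre of its underside. Leave it.
- tall_head: Loose tall collet head, standing upright on the bench: round steel body 48 mm diameter, 34 mm high, and on it a black round neck 22 mm diameter up to 60 mm height; origin at the centre of its underside, z up. 0.3 to 0.6 kg. Take it by the neck. It fits below the rim only on the liner.
- short_head: Loose short collet head, standing upright on the bench: round steel body 48 mm diameter, 16 mm high, and on it a green round neck 22 mm diameter up to 42 mm height; origin at the centre of its underside, z up. 0.2 to 0.35 kg. Take it by the neck. Fits below the rim on the riser.
- tall_head_top (a point): Centre of the top of the tall head's neck.
- short_head_top (a point): Centre of the top of the short head's neck.
- gauge (a joint): Aluminium gauge bar that lies across the tray (116 mm along the tray's x, 18 mm along its y, 10 mm thick, underside 2 mm above the rim) and slides along the tray's +y. Metres: 0 at the stop at the tray's -y end, where it is parked (starts 0 to 0.012), 0.264 at the stop at the +y end. Stays where it is left; sliding friction about 1.5 N. Its centre is at tray y = -132 mm + joint value.
- gauge_grip (a point): On the red upright grip in the middle of the gauge bar, 18 x 18 mm and 34 mm tall above the bar's top; this point is on its axis, 24 mm above the bar's top (10 mm below the grip's top). Axes as the tray's.
- wrench: Steel wrench lying on the bench, a bystander; origin below its middle.
- grease: Jar with a white cap, 56 mm diameter, 75 mm tall, a bystander; origin at the centre of its underside.
- air_valve: Small aluminium hand valve with a black lever, 50 x 34 mm, 90 mm tall, a bystander; origin at the centre of its underside.
- packed_head_top (a point): Centre of the top of the packed head's neck.
There are look-alikes about, which are no part of the job. Leave any pink look-alike of the short_head alone.

How it is judged:
By the outcome, as a careful person would: the job done as asked, in the order asked, and still so for the second after the job is handed in, with the robot touching nothing.
It also fails if it takes over 62 s, if anything falls off the work surface, if the arm or the gripper's body presses on something with over 40 N, if the wrist force passes 120 N, or if a joint passes its speed limit or range.

### The arm

A 7-joint arm with a two-finger parallel gripper is mounted at the origin on the work surface. World frame = base frame: x ahead of the robot, y to its left, z up, the work surface at z = 0. Lengths are in m, angles in rad, forces in N, time in s.
With the tool pointing down it reaches from about 0.4 to 0.875 m from the base axis. Payload 4.4 kg.
Tool frame: the origin (TCP) lies on the mounting face of the last link; the fingertips stand 173 mm ahead of it and the grasp point (between the pads) lies 155 mm ahead of it; z points along the fingers, y is the line along which they close (so a half turn about z gives the same grasp; the last joint's range is limited). The gripper opens to 85 mm and grips with 20 to 120 N. Pads are 22 mm wide; open, the fingers measure 114 mm over their backs; the gripper's body (76 mm by 85 mm) begins 54 mm behind the grasp point. The pads swing forward as they close: fully open they stand 13 mm farther back than shut.
Start: joints at [-0.066, 0.628, 0.038, 1.517, -0.027, 0.996, -0.02], TCP at [0.65, 0, 0.405] pointing down, gripper open.
Joint ranges: [-3.06, 3.06], [-0.37, 2.12], [-1.25, 1.32], [0.18, 2.47], [-1.1, 4.24], [0.23, 1.98], [-2.94, 2.94]. Speed limits (rad/s): [2.57, 2.57, 3.14, 3.14, 3.14, 3.14, 3.14].

### API

Orientations are given as a rotation vector (axis times angle).
In Python, from workcell import env gives the robot as it stands.
- The arm moves only by the tool arm_command, never from a script. Its argument "plan" is a list of rows, each a list of 4 numbers: the shift along the tool's x, y, z in mm, then the turn about the tool's z in rad. In form: [[tx, ty, tz, spin], ...]. A call has 1 to 8 rows; each row shifts and turns the commanded pose from where the row before left it, along the tool's axes as they then stand; what a row does not reach is not made up. A row lasts 1/12 s, in which the tool goes at most 41.7 mm and 7.16 degrees, less where a joint would pass 70% of its speed; a pose out of reach is approached as far as the arm can. A call is refused whole if a number of a shift passes 41.7 or a number of a turn 0.125, either way. A call with a gripper value outside its range is refused whole. "gripper" is the closure, from -1 (fully open) to 1 (shut), set as the call begins (left out, the last holds). The fingers move at their own pace and stop on an object; "force" is the grip in N (left out, the last holds). Time passes only in rows, so rows that do not move let the fingers close. It gives the time, the measured TCP pose, the force, the opening and the grip force at its end, in the units of the state.
- env.get_obs(): the state, without advancing time (a new reading comes with each control period).
- env.capture(name): name is "scene" or "side" or "wrist"; returns a dict with "color" (420x560x3 uint8, red, green, blue), "fx", "fy", "cx", "cy" (pixels), "D" ([k1, k2, p1, p2, k3] as OpenCV has them; the pictures are not rectified), "position" and "rotation" of the camera in the world. Camera axes: x right, y up, looking along -z (the intrinsics and any distortion apply to the point x, -y, -z); pixel columns grow to the right and rows downward; lengths in m; the calibration is good to about 2 mm. A picture is of the moment at which its call begins. There is no depth.
- env.job_done(): hands the job in; it is judged then, once.
The state is a dict: "t": time; "q": joint angles; "joint_vel": joint speeds; "joint_efforts": joint torques, N m; "position": TCP position; "orientation": TCP orientation; "contact_force": force on the tool from outside, world axes, zero at the start; "moment": the same for the moment, N m; "opening": finger opening in m; "finger_force": force on a finger pad.
Only numpy, scipy, OpenCV 4.12 (cv2) and the standard library are available. Lean on these libraries where they do the work, as an engineer would, in place of code of your own. Each camera call takes 0.05 s, during which the arm holds its last target. There are 200 camera calls.

## Working session

There is one attempt and no reset: what is moved stays moved. The work goes in short steps, Python scripts to look and compute and a tool call to move; the robot and the scene stay as the last step left them, time stands still between calls to the robot, and variables do not carry over. Pictures are saved under pics/ and viewed, at most 10 in all, crops included, and the job is handed in when it is done.

Besides the shell and the picture viewer there is one more tool, called as name(argument=value, ...) on one line, values as JSON. arm_command: Moves the arm, as the interface text tells. Its arguments: {"type":"object","properties":{"plan":{"type":"array"},"gripper":{"type":"number"},"force":{"type":"number"}},"required":["plan"]}

```bash
ls; mkdir -p pics; python3 - <<'E'
from workcell import env
import cv2,numpy as np
o=env.get_obs(); print({k:np.round(v,3) for k,v in o.items() if k in('t','position','orientation','opening')})
for n in('scene','side','wrist'):
    c=env.capture(n); cv2.imwrite(f'pics/{n}0.png',c['color'][...,::-1]); np.savez(f'pics/{n}0.npz',**c)
    print(n,c['fx'],c['D'],c['position'])
ims=[cv2.imread(f'pics/{n}0.png') for n in('scene','side')]
E
```

```text
pics
{'t': np.float64(0.0), 'position': array([0.65 , 0.   , 0.404]), 'orientation': array([-2.220e+00, -2.221e+00,  2.000e-03]), 'opening': np.float64(0.086)}
scene 436.8243262518568 [-0.0818835  0.         0.         0.         0.       ] [1.09451774 0.43817906 0.98843674]
side 464.0909593335004 [-0.1233677  0.         0.         0.         0.       ] [-0.05224085 -0.84905984  1.12611549]
wrist 303.17291289519636 [-0.00655734  0.          0.          0.          0.        ] [0.64940155 0.07203853 0.37302597]
```

View pics/scene0.png

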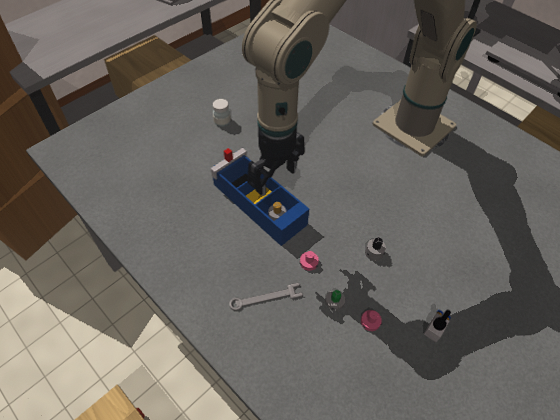

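View pics/side0.png

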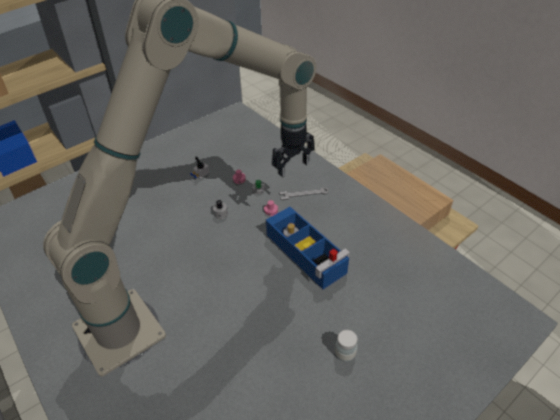

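View pics/wrist0.png

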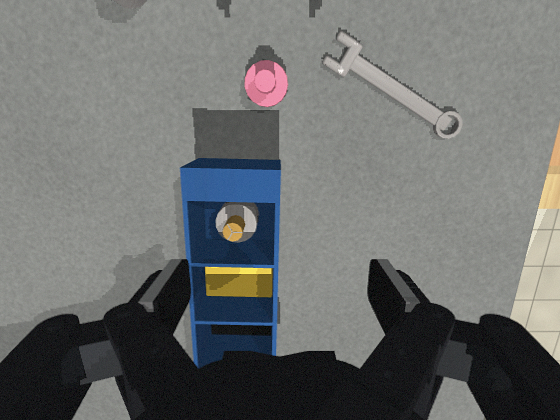

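Scene picture: red gauge grip at (228,155), packed brass head (277,209), yellow riser pocket (258,195), black-neck tall head (376,243), green short head (335,297), pink look-alikes at (310,260) and (371,320), and black-lever valve (437,322). Side picture: tall head (220,206), green (259,184), pinks (239,177) and (271,207), valve (199,166), red grip (333,257). Wrist picture: tray runs vertically at x≈182–280, with pockets for the packed head (235,225), riser (238,282) and liner (240,330).

```bash
cat > h.py <<'E'
import cv2,numpy as np
from workcell import env
def load(f): return dict(np.load(f'pics/{f}.npz'))
def snap(n,f):
    c=env.capture(n); cv2.imwrite(f'pics/{f}.png',c['color'][...,::-1]); np.savez(f'pics/{f}.npz',**c); return load(f)
def K(c): return np.array([[c['fx'],0,c['cx']],[0,c['fy'],c['cy']],[0,0,1]],float)
def ray(c,p):
    u=cv2.undistortPoints(np.array([[p]],float),K(c),c['D'])[0,0]
    d=c['rotation']@np.array([u[0],-u[1],-1]); return c['position'],d/np.linalg.norm(d)
def onz(c,p,z):
    o,d=ray(c,p); return o+d*(z-o[2])/d[2]
def tri(*cp):
    A=0;b=0
    for c,p in cp:
        o,d=ray(c,p); M=np.eye(3)-np.outer(d,d); A=A+M; b=b+M@o
    x=np.linalg.solve(A,b)
    return x,[np.linalg.norm((np.eye(3)-np.outer(ray(c,p)[1],ray(c,p)[1]))@(x-c['position']))*1e3 for c,p in cp]
def proj(c,X):
    v=c['rotation'].T@(np.array(X)-c['position']); v=v*[1,-1,-1]
    return cv2.projectPoints(v[None],np.zeros(3),np.zeros(3),K(c),c['D'])[0][0,0]
R={'green':((45,60,20),(85,255,255)),'red':((0,150,80),(6,255,255)),'pink':((160,80,60),(176,255,255)),'yellow':((20,120,60),(33,255,255)),
 'blue':((105,120,40),(125,255,255)),'black':((0,0,0),(180,255,40))}
def blobs(c,col,roi=None,amin=12):
    h=cv2.cvtColor(c['color'],cv2.COLOR_RGB2HSV); m=cv2.inRange(h,*map(np.array,R[col]))
    if roi: 
        z=np.zeros_like(m); x0,y0,x1,y1=roi; z[y0:y1,x0:x1]=m[y0:y1,x0:x1]; m=z
    n,_,s,ce=cv2.connectedComponentsWithStats(m)
    return [(s[i].tolist(),ce[i].round(1).tolist()) for i in range(1,n) if s[i][4]>=amin]
E
python3 - <<'E'
from h import *
s,d,w=load('scene0'),load('side0'),load('wrist0')
for n,c in(('scene',s),('side',d)):
    for col in('green','red','pink'): print(n,col,blobs(c,col))
print('blk',blobs(s,'black',(355,225,400,260)),blobs(d,'black',(205,195,235,220)))
print('tri tall',tri((s,(377,243)),(d,(220,205)))); print('tri green',tri((s,(336,296)),(d,(259,184))))
print('tri red',tri((s,(228,155)),(d,(333,256))))
print('brass w+s',tri((s,(277,208)),(w,(232,231))))
for p in((182,168),(281,168),(188,202),(274,202)): print(p,onz(w,p,.075).round(4))
a=cv2.resize(s['color'][225:345,300:460],None,fx=5,fy=5)[:600]
b=cv2.resize(d['color'][150:225,185:285],None,fx=5,fy=5)
im=np.zeros((600,800,3),np.uint8); im[:,:]=0
im[:300,:400]=cv2.resize(s['color'][230:335,300:440],(400,300)); im[:300,400:]=cv2.resize(d['color'][150:225,185:285],(400,300))
cv2.imwrite('pics/crop1.png',im[:300,:,::-1])
E
```

```text
scene green [([331, 290, 10, 13, 102], [335.7, 295.9])]
scene red [([224, 148, 8, 7, 34], [227.2, 151.1])]
scene pink [([300, 251, 19, 20, 293], [308.8, 260.5]), ([361, 310, 21, 21, 351], [370.8, 320.0])]
side green [([256, 180, 5, 9, 40], [258.0, 183.7])]
side red [([330, 250, 7, 11, 47], [333.2, 254.7])]
side pink [([233, 170, 12, 14, 117], [238.6, 177.0]), ([264, 201, 14, 15, 140], [270.5, 208.2]), ([329, 249, 9, 5, 13], [332.5, 250.3])]
blk [([373, 238, 9, 12, 76], [376.9, 243.5])] [([217, 203, 5, 5, 21], [218.8, 205.0])]
tri tall (array([ 0.52113844, -0.20544039,  1.05727611]), [np.float64(1437.3651593558382), np.float64(1437.3651593558386)])
tri green (array([ 0.52113844, -0.20544039,  1.05727611]), [np.float64(1437.3651593558382), np.float64(1437.3651593558386)])
tri red (array([ 0.52113844, -0.20544039,  1.05727611]), [np.float64(1437.3651593558382), np.float64(1437.3651593558386)])
brass w+s (array([0.87195964, 0.25510879, 0.68073135]), [np.float64(828.5978876256645), np.float64(828.5978876256644)])Traceback (most recent call last):
  File "<stdin>", line 9, in <module>
  File "h.py", line 11, in onz
    o,d=ray(c,p); return o+d*(z-o[2])/d[2]
                                      ~^^^
IndexError: invalid index to scalar variable.
```

```bash
sed -i "s/def load(f): .*/def load(f):\n    c=dict(np.load(f'pics\/{f}.npz')); r=c['rotation']\n    if r.shape!=(3,3): c['rotation']=cv2.Rodrigues(r.astype(float))[0]\n    return c/" h.py
python3 - <<'E'
from h import *
print(np.load('pics/wrist0.npz')['rotation'])
s,d,w=load('scene0'),load('side0'),load('wrist0')
print('tri tall',tri((s,(377,243)),(d,(220,205)))); print('tri green',tri((s,(335.7,296)),(d,(258.5,183.7))))
print('tri red',tri((s,(227.5,154)),(d,(333,256))))
print('brass w+s',tri((s,(277,206)),(w,(232,231))))
for p in((182,168),(281,168),(188,202),(274,202)): print(p,onz(w,p,.075).round(4))
im=np.zeros((300,800,3),np.uint8)
im[:,:400]=cv2.resize(s['color'][230:335,300:440],(400,300)); im[:,400:]=cv2.resize(d['color'][150:225,185:285],(400,300))
cv2.imwrite('pics/crop1.png',im[...,::-1])
E
```

```text
[-0.29013648  0.00125789  0.0006943 ]
tri tall (array([0.49052625, 0.20680444, 0.04362293]), [np.float64(1.9002194465085014), np.float64(1.9002194465083102)])
tri green (array([0.66999161, 0.22584841, 0.02742019]), [np.float64(0.8672542239621105), np.float64(0.8672542239621853)])
tri red (array([ 0.59309755, -0.24664252,  0.10317049]), [np.float64(0.6495650396967695), np.float64(0.6495650396966761)])
brass w+s (array([ 0.5965405 , -0.04906822,  0.05611341]), [np.float64(0.958914480412148), np.float64(0.9589144804120563)])
(182, 168) [0.5534 0.0237 0.075 ]
(281, 168) [0.6513 0.0238 0.075 ]
(188, 202) [ 0.5564 -0.0112  0.075 ]
(274, 202) [ 0.6442 -0.0111  0.075 ]
```

View pics/crop1.png

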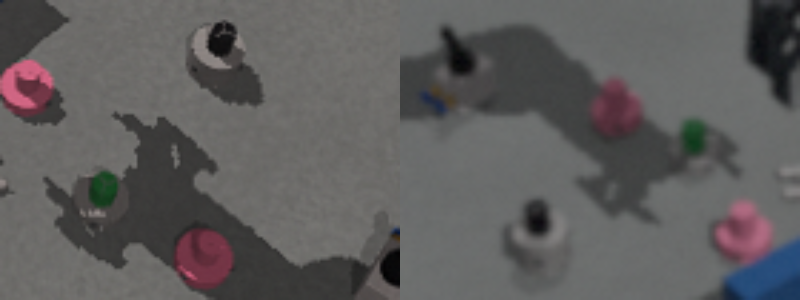

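Candidates for short head: green (336,296) vs pink (309,260) and (371,320) in scene; the crop confirms only the green-necked one fits. The tall head is the steel body with round black neck (377,243); (437,322) has a lever, so it's the valve. First, look at the tray from above.

arm_command(plan=[[-28,-10,0,0],[-28,-10,0,0],[-28,-10,0,0],[-28,-10,0,0],[-28,-10,0,0],[0,0,0,0],[0,0,0,0]])

```text
t: 0.73
position: [0.5991, -0.1425, 0.4046]
orientation: [2.226, 2.216, -0.002]
contact_force: [1.0, 0.5, 0.9]
opening: 0.0856
finger_force: 0.0
```

```bash
python3 - <<'E'
from h import *
w=snap('wrist','wrist1'); print(env.get_obs()['position'])
s,d,w0=load('scene0'),load('side0'),load('wrist0')
print('pinks',tri((s,(308.8,260.5)),(d,(270.5,208.2)))[0],tri((s,(370.8,320)),(d,(238.6,177)))[0])
for col in('blue','yellow','red'): print(col,blobs(w,col,amin=60))
E
```

```text
[ 0.59986976 -0.1403168   0.40456931]
pinks [0.6354383  0.10896287 0.00982671] [0.64851404 0.32244535 0.00945477]
blue [([223, 2, 116, 274, 18945], [277.9, 118.4])]
yellow [([240, 132, 77, 59, 4281], [277.3, 160.6])]
red [([266, 280, 18, 33, 530], [274.8, 296.7])]
```

View pics/wrist1.png

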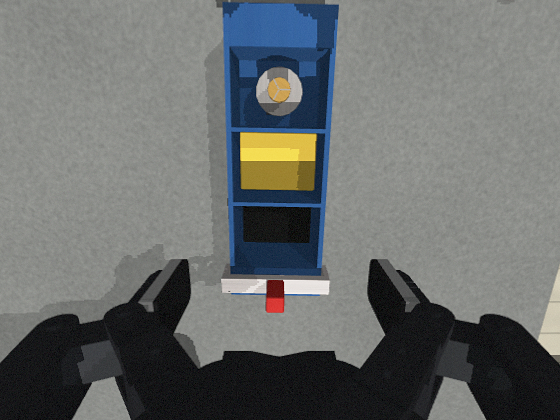

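arm_command(plan=[[40,-3,0,0],[40,-3,0,0],[40,-3,0,0],[40,-3,0,0],[40,-3,0,0],[40,-3,0,0],[40,-2,0,0],[0,0,0,0]])

```text
t: 1.45
position: [0.5779, 0.1532, 0.4045]
orientation: [-2.198, -2.235, -0.009]
contact_force: [-1.0, 1.2, 0.3]
opening: 0.0853
finger_force: 0.0
```

```bash
python3 - <<'E'
from h import *
w=snap('wrist','wrist2'); print(env.get_obs()['position'])
for col in('green','pink'): print(col,blobs(w,col,amin=60))
E
```

```text
[0.57855341 0.14859188 0.40441974]
green [([352, 111, 25, 21, 407], [363.8, 121.0])]
pink [([325, 2, 46, 53, 1889], [347.4, 27.7]), ([305, 199, 39, 39, 1170], [323.4, 217.8])]
```

View pics/wrist2.png

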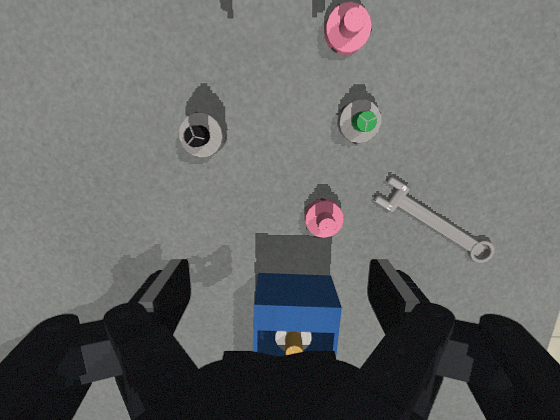

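Wrist1: tray upright in the frame, packed head at (279,90), dividers at rows 130 and 204, riser (277,160), liner (277,224), gauge bar (275,280) with red grip. Wrist2: tall neck top (194,136), green neck top (366,121), pinks at (350,25) and (324,218).

arm_command(plan=[[30,0,0,0],[30,0,0,0],[20,0,0,0],[0,0,0,0],[0,0,0,0]])

```text
t: 1.92
position: [0.5795, 0.222, 0.4043]
orientation: [-2.217, -2.225, 0.0]
contact_force: [0.3, -0.5, -0.1]
opening: 0.0855
finger_force: 0.0
```

```bash
python3 - <<'E'
from h import *
w3=snap('wrist','wrist3'); print(env.get_obs()['position'].round(4),env.get_obs()['orientation'].round(3))
w1,w2,w0,s,d=[load(x) for x in('wrist1','wrist2','wrist0','scene0','side0')]
g2=blobs(w2,'green',amin=60);g3=blobs(w3,'green',amin=60);print(g2,g3)
# predict tops in w3 from bbox heights
def topc(c,X,z,col):   # neck-top centre: blob in ROI around the projection
    p=proj(c,X); r=26; x,y=map(int,p); return blobs(c,col,(x-r,y-r,x+r,y+r),30),p
T=onz(w2,(194,136),.06);print('tall guess',T)
for c in(w2,w3): print(topc(c,T,.06,'black'))
G=onz(w2,(366,121),.042);print('green guess',G); print(topc(w3,G,.042,'green'))
print('red', blobs(w1,'red',amin=60), onz(w1,(275,311),.121), onz(w1,(275,282),.087))
for p in((230,47),(330,47),(232,130),(327,130),(234,204),(323,204),(224,4),(339,4)): print(p,onz(w1,p,.075).round(4))
y=blobs(w1,'yellow',amin=60)[0]; print('riser',onz(w1,y[1],.028),'liner',onz(w1,(277,224),.01),'packed',onz(w1,(279,90),.07), tri((w1,(279,90)),(w0,(232,231))))
im=np.hstack([cv2.resize(c['color'][80:300,150:420],(400,326)) for c in(w2,w3)]); cv2.imwrite('pics/crop3.png',im[...,::-1])
E
```

```text
[0.5798 0.2201 0.4044] [ 2.220e+00  2.223e+00 -2.000e-03]
[([352, 111, 25, 21, 407], [363.8, 121.0])] [([346, 168, 23, 23, 367], [356.9, 179.0])]
tall guess [0.49076015 0.20857882 0.06      ]
([([189, 125, 21, 22, 280], [199.7, 135.6]), ([184, 128, 8, 15, 74], [187.6, 134.7])], array([194., 136.]))
([([192, 186, 19, 23, 277], [201.5, 196.1]), ([187, 192, 8, 14, 63], [190.3, 198.7])], array([196.29069881, 199.95810422]))
green guess [0.66823455 0.2261722  0.042     ]
([([346, 168, 23, 23, 367], [356.9, 179.0])], array([358.90478658, 181.14349555]))
red [([266, 280, 18, 33, 530], [274.8, 296.7])] [ 0.59469938 -0.25093782  0.121     ] [ 0.59437414 -0.23922914  0.087     ]
(230, 47) [ 0.556  -0.0108  0.075 ]
(330, 47) [ 0.6449 -0.0112  0.075 ]
(232, 130) [ 0.5543 -0.0824  0.075 ]
(327, 130) [ 0.6451 -0.0828  0.075 ]
(234, 204) [ 0.5528 -0.156   0.075 ]
(323, 204) [ 0.6441 -0.1564  0.075 ]
(224, 4) [0.5524 0.0226 0.075 ]
(339, 4) [0.6512 0.0222 0.075 ]
riser [ 0.59719399 -0.11832303  0.028     ] liner [ 0.59626921 -0.2013317   0.01      ] packed [ 0.59938835 -0.04644194  0.07      ] (array([ 0.59899178, -0.0460468 ,  0.06683019]), [np.float64(0.42388567149866124), np.float64(0.42388567149883616)])
```

View pics/crop3.png

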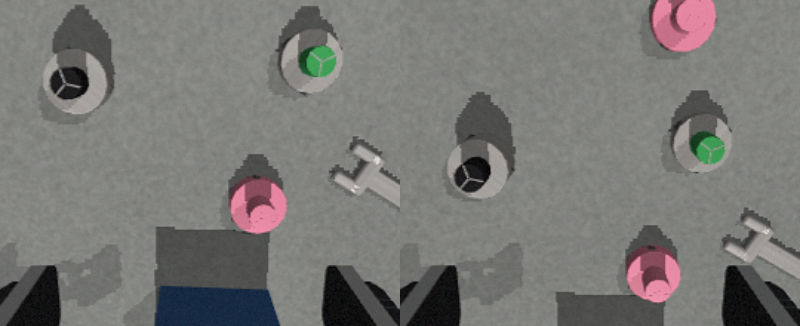

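```bash
python3 - <<'E'
from h import *
w1,w2,w3,s,d=[load(x) for x in('wrist1','wrist2','wrist3','scene0','side0')]
print('tall',tri((w2,(195.2,136.7)),(w3,(198.2,198.2))), onz(w2,(195.2,136.7),.06),onz(w3,(198.2,198.2),.06))
print('short',tri((w2,(366,121.2)),(w3,(359.3,180.6))), onz(w2,(366,121.2),.042),onz(w3,(359.3,180.6),.042))
print('grip',tri((w1,(274.8,290)),(s,(227.3,154)),(d,(333,256))))
E
```

```text
tall (array([0.48906673, 0.20720577, 0.04756428]), [np.float64(0.45630816657218093), np.float64(0.456308166572192)]) [0.49193451 0.20790707 0.06      ] [0.49294773 0.21053672 0.06      ]
short (array([0.66956262, 0.22597054, 0.03789706]), [np.float64(0.16782510364389325), np.float64(0.16782510364395)]) [0.66825402 0.22596936 0.042     ] [0.66862544 0.22678888 0.042     ]
grip (array([ 0.59412897, -0.24453989,  0.10111068]), [np.float64(3.7350207193828813), np.float64(3.6011823894602673), np.float64(0.43840032166104104)])
```

Tall neck ≈ (0.4925, 0.2095), short neck ≈ (0.6685, 0.2265). Both tops are near the stated heights, and the pockets lie at x≈0.598, y≈-0.193 (liner) and -0.119 (riser). Going for the tall head.

arm_command(plan=[[-3,-30,10,0],[-4,-30,20,0],[-4,-27,30,0],[0,0,35,0],[0,0,35,0],[0,0,30,0],[0,0,15,0],[0,0,0,0]])

```text
t: 2.63
position: [0.492, 0.2068, 0.2267]
orientation: [-2.223, -2.218, 0.011]
contact_force: [1.0, -0.2, 0.0]
opening: 0.0852
finger_force: 0.0
```

arm_command(plan=[[0,0,9,0],[0,0,8,0],[0,0,0,0],[0,0,0,0]])

```text
t: 2.97
position: [0.4933, 0.2089, 0.2132]
orientation: [2.222, 2.221, 0.001]
contact_force: [-0.5, -0.8, -0.0]
opening: 0.085
finger_force: 0.0
```

```bash
python3 - <<'E'
from h import *
print(env.get_obs()['position'].round(4),env.get_obs()['contact_force'].round(1))
w=snap('wrist','wrist4');s=snap('scene','scene4');d=snap('side','side4')
im=np.hstack([w['color'][::,:][120:420,80:480],cv2.resize(s['color'][190:290,320:453],(400,300))]); cv2.imwrite('pics/crop4.png',im[...,::-1])
E
```

```text
[0.4933 0.2089 0.2132] [-0.5 -0.8 -0. ]
```

View pics/crop4.png

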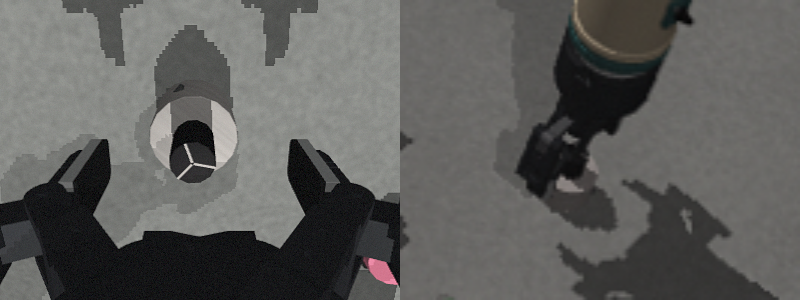

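The neck top sits between the pads at full-image (272,285). I'll compute its position and then close.

```bash
python3 - <<'E'
from h import *
w4,w3,w2=[load(x) for x in('wrist4','wrist3','wrist2')]
print(onz(w4,(272,284),.06),tri((w4,(272,284)),(w3,(198.2,198.2)),(w2,(195.2,136.7))))
E
```

```text
[0.49013479 0.20802536 0.06      ] (array([0.49119473, 0.20821838, 0.05777417]), [np.float64(1.7046535625907133), np.float64(1.9399789410911288), np.float64(0.4582969436933177)])
```

Measured top (0.491, 0.208, 0.058), aligned with the tool.

arm_command(plan=[[0,-2,1,0],[0,0,0,0],[0,0,0,0],[0,0,0,0],[0,0,0,0],[0,0,0,0],[0,0,0,0],[0,0,0,0]], gripper=1, force=45)

```text
t: 3.78
position: [0.4909, 0.2091, 0.2119]
orientation: [-2.221, -2.221, 0.0]
contact_force: [-1.4, 0.8, 4.9]
opening: 0.0203
finger_force: 44.0
```

arm_command(plan=[[0,0,0,0],[0,0,-5,0],[0,0,-10,0],[0,0,-10,0],[0,0,0,0],[0,0,0,0]])

```text
t: 4.28
position: [0.4914, 0.2092, 0.2377]
orientation: [2.221, 2.221, 0.003]
contact_force: [0.0, 0.3, -2.7]
opening: 0.0204
finger_force: 44.5
```

arm_command(plan=[[0,0,-25,0],[0,0,-30,0],[-10,2,-30,0],[-20,5,-25,0],[-30,8,-12,0],[-33,9,0,0],[-33,9,0,0],[-33,9,0,0]])

```text
t: 4.95
position: [0.5329, 0.0486, 0.3589]
orientation: [2.221, 2.222, 0.0]
contact_force: [0.1, 0.1, -3.4]
opening: 0.0203
finger_force: 45.0
```

arm_command(plan=[[-33,9,0,0],[-33,9,0,0],[-33,9,0,0],[-33,9,0,0],[-33,9,0,0],[-30,9,0,0],[-20,8,0,0],[-12,2,0,0]])

```text
t: 5.62
position: [0.5971, -0.1808, 0.3581]
orientation: [2.225, 2.216, -0.002]
contact_force: [-0.7, -0.8, -3.6]
opening: 0.0205
finger_force: 44.9
```

arm_command(plan=[[-10,0,0,0],[0,0,0,0],[0,0,0,0]])

```text
t: 5.87
position: [0.5965, -0.1859, 0.3583]
orientation: [-2.219, -2.221, -0.0]
contact_force: [0.5, 0.7, -3.7]
opening: 0.0204
finger_force: 44.9
```

```bash
python3 - <<'E'
from h import *
o=env.get_obs();print(o['position'].round(4),o['contact_force'].round(1),o['opening'])
w=snap('wrist','wrist5');s=snap('scene','scene5');d=snap('side','side5')
im=np.hstack([w['color'][120:420,80:480],cv2.resize(s['color'][120:245,190:357],(400,300))]);
im=np.vstack([im,np.hstack([cv2.resize(d['color'][190:295,250:390],(400,300)),im[:,:400]*0])]); cv2.imwrite('pics/crop5.png',im[...,::-1])
E
```

```text
[ 0.5965 -0.1859  0.3583] [ 0.5  0.7 -3.7] 0.020401025636178946
```

View pics/crop5.png

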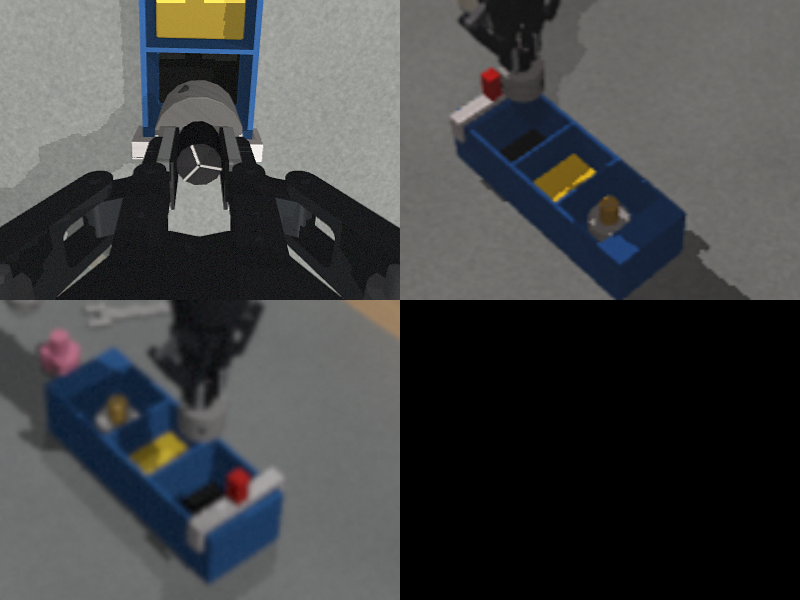

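The head hangs upright, centred over the liner pocket, with the bar clear of it. I'll lower it, slowly near the floor.

arm_command(plan=[[0,0,20,0],[0,0,28,0],[0,0,28,0],[0,0,25,0],[0,0,15,0],[0,0,9,0],[0,0,0,0],[0,0,0,0]])

```text
t: 6.68
position: [0.5974, -0.1863, 0.2341]
orientation: [2.22, 2.222, 0.001]
contact_force: [-0.8, -1.5, -3.6]
opening: 0.0204
finger_force: 44.9
```

arm_command(plan=[[0,0,2,0],[0,0,2,0],[0,0,2,0],[0,0,1,0],[0,0,0,0],[0,0,0,0]])

```text
t: 7.18
position: [0.597, -0.187, 0.2269]
orientation: [2.221, 2.221, 0.0]
contact_force: [0.4, -0.6, -3.2]
opening: 0.0205
finger_force: 44.9
```

arm_command(plan=[[0,0,1,0],[0,0,1,0],[0,0,1,0],[0,0,0,0],[0,0,0,0]])

```text
t: 7.6
position: [0.597, -0.187, 0.2236]
orientation: [-2.221, -2.221, 0.0]
contact_force: [0.3, 0.0, -2.3]
opening: 0.0205
finger_force: 44.9
```

arm_command(plan=[[0,0,1,0],[0,0,0,0],[0,0,0,0]])

```text
t: 7.85
position: [0.597, -0.187, 0.2226]
orientation: [-2.221, -2.221, 0.0]
contact_force: [0.1, 0.0, -4.7]
opening: 0.0201
finger_force: 44.9
```

arm_command(plan=[[0,0,1,0],[0,0,0,0],[0,0,0,0]])

```text
t: 8.1
position: [0.5971, -0.187, 0.222]
orientation: [2.221, 2.221, 0.0]
contact_force: [-1.0, 0.8, -0.8]
opening: 0.0205
finger_force: 45.1
```

arm_command(plan=[[0,0,1,0],[0,0,0,0],[0,0,0,0]])

```text
t: 8.35
position: [0.597, -0.1871, 0.2219]
orientation: [2.221, 2.221, 0.0]
contact_force: [-1.9, 0.5, 6.7]
opening: 0.0205
finger_force: 46.1
```

Touchdown at z=0.222, as expected. Releasing with a limited opening.

arm_command(plan=[[0,0,0,0],[0,0,0,0],[0,0,0,0],[0,0,0,0],[0,0,0,0],[0,0,0,0]], gripper=0.0)

```text
t: 8.85
position: [0.5971, -0.187, 0.2206]
orientation: [-2.221, -2.221, -0.0]
contact_force: [-0.1, -0.2, -0.3]
opening: 0.0428
finger_force: 0.0
```

arm_command(plan=[[0,0,-5,0],[0,0,-20,0],[0,0,-30,0],[0,0,-35,0],[0,0,-35,0],[0,0,-25,0],[20,5,0,0],[35,6,0,0]])

```text
t: 9.52
position: [0.6078, -0.1369, 0.3737]
orientation: [2.226, 2.207, -0.0]
contact_force: [0.1, 0.8, -0.0]
opening: 0.0427
finger_force: 0.0
```

arm_command(plan=[[38,6,0,0],[38,6,0,0],[38,6,0,0],[38,6,0,0],[38,6,0,0],[38,6,0,0],[38,6,0,0],[38,6,0,0]], gripper=-0.7)

```text
t: 10.18
position: [0.6559, 0.1739, 0.3712]
orientation: [2.221, 2.221, 0.0]
contact_force: [1.6, 0.2, -0.1]
opening: 0.0726
finger_force: 0.0
```

arm_command(plan=[[30,6,10,0],[17,4,25,0],[7,2,30,0],[0,0,30,0],[0,0,25,0],[0,0,20,0],[0,0,0,0],[0,0,0,0]])

```text
t: 10.85
position: [0.6677, 0.2259, 0.2301]
orientation: [-2.221, -2.221, 0.003]
contact_force: [0.4, -0.4, 0.6]
opening: 0.0726
finger_force: 0.0
```

```bash
python3 - <<'E'
from h import *
o=env.get_obs();print(o['position'].round(4),o['contact_force'].round(1),o['opening'])
w=snap('wrist','wrist6');w3=load('wrist3');w2=load('wrist2')
print(blobs(w,'green',amin=60))
s=snap('scene','scene6');d=snap('side','side6')
im=np.hstack([w['color'][120:420,80:480],cv2.resize(s['color'][140:245,200:340],(400,300))]);
im=np.vstack([im,np.hstack([cv2.resize(d['color'][200:290,260:380],(400,300)),im[:,:400]*0])]); cv2.imwrite('pics/crop6.png',im[...,::-1])
E
```

```text
[0.6677 0.2259 0.2301] [ 0.4 -0.4  0.6] 0.07256393695867164
[([263, 218, 38, 49, 1378], [281.6, 241.7])]
```

View pics/crop6.png

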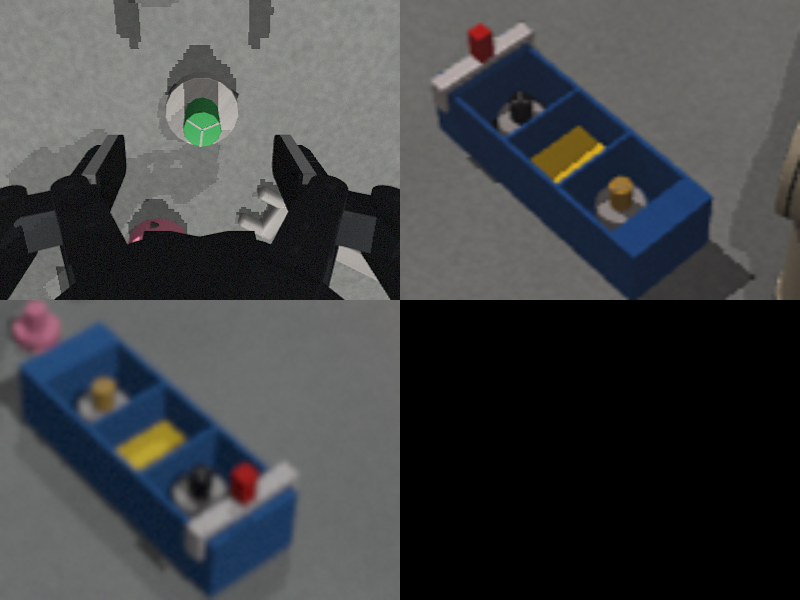

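The tall head stands upright in the liner pocket; green neck top is at (282,249) in the wrist image, centred between the fingers. That's my last picture, so from here I use numbers only.

```bash
python3 - <<'E'
from h import *
w,w3,w2=load('wrist6'),load('wrist3'),load('wrist2')
p=(282,249); print(onz(w,p,.042),tri((w,p),(w2,(366,121.2)),(w3,(359.3,180.6))))
E
```

```text
[0.66891062 0.22640688 0.042     ] (array([0.66883134, 0.22613638, 0.04078775]), [np.float64(0.27131458852134144), np.float64(0.28594202521399414), np.float64(0.4221211681050633)])
```

Measured top (0.669, 0.226, 0.041). Down to z=0.195 and grip.

arm_command(plan=[[0,1,12,0],[0,0,12,0],[0,0,7,0],[0,0,4,0],[0,0,0,0],[0,0,0,0]])

```text
t: 11.5
position: [0.6689, 0.226, 0.1951]
orientation: [-2.221, -2.221, 0.001]
contact_force: [-0.0, 0.2, 0.4]
opening: 0.0726
finger_force: 0.0
```

arm_command(plan=[[0,0,0,0],[0,0,0,0],[0,0,0,0],[0,0,0,0],[0,0,0,0],[0,0,0,0],[0,0,0,0]], gripper=1, force=45)

```text
t: 12.08
position: [0.6692, 0.2261, 0.1963]
orientation: [2.221, 2.221, 0.001]
contact_force: [-0.9, -0.8, 3.6]
opening: 0.0204
finger_force: 44.2
```

arm_command(plan=[[0,0,0,0],[0,0,-5,0],[0,0,-10,0],[0,0,-10,0],[0,0,0,0],[0,0,0,0]])

```text
t: 12.58
position: [0.6695, 0.2261, 0.2219]
orientation: [2.221, 2.221, 0.003]
contact_force: [0.7, -0.6, -2.5]
opening: 0.0203
finger_force: 44.1
```

arm_command(plan=[[0,0,-25,0],[0,0,-30,0],[-10,-2,-30,0],[-20,-4,-15,0],[-30,-6,0,0],[-35,-7,0,0],[-35,-7,0,0],[-35,-7,0,0]])

```text
t: 13.25
position: [0.6352, 0.0597, 0.3206]
orientation: [-2.221, -2.222, 0.001]
contact_force: [1.3, -1.0, -2.3]
opening: 0.0201
finger_force: 44.5
```

arm_command(plan=[[-35,-7,0,0],[-35,-7,0,0],[-35,-7,0,0],[-30,-6,0,0],[-25,-5,0,0],[-20,-5,0,0],[0,0,0,0],[0,0,0,0]])

```text
t: 13.92
position: [0.5984, -0.1208, 0.3205]
orientation: [-2.225, -2.217, 0.001]
contact_force: [0.0, 0.6, -3.3]
opening: 0.0202
finger_force: 44.5
```

```bash
python3 - <<'E'
from h import *
o=env.get_obs();print(o['position'].round(4),o['contact_force'].round(1),o['opening'])
w=snap('wrist','wrist7')
print(blobs(w,'green',amin=60),blobs(w,'yellow',amin=60),blobs(w,'blue',amin=60))
for p in([.599,-.0824,.075],[.599,-.1563,.075]): print(proj(w,p).round(0))
h=cv2.cvtColor(w['color'],cv2.COLOR_RGB2HSV); 
print(cv2.inRange(h,np.array(R['blue'][0]),np.array(R['blue'][1]))[:,[235,240,320,325]].T.nonzero()[1].max())
E
```

```text
[ 0.5984 -0.1208  0.3205] [ 0.   0.6 -3.3] 0.02017327484568066
[([256, 238, 47, 63, 2203], [278.8, 269.4])] [([275, 96, 20, 16, 115], [284.2, 103.3]), ([266, 103, 12, 22, 104], [270.8, 112.5]), ([274, 114, 21, 14, 109], [283.9, 120.7]), ([230, 169, 98, 64, 4492], [277.1, 193.4])] [([202, 0, 162, 289, 26283], [279.8, 100.0]), ([248, 293, 63, 54, 2400], [278.9, 324.4])]
[280. 166.]
[280. 261.]
258
```

Aligned over the riser pocket. Lowering to the expected touchdown at z≈0.2235.

arm_command(plan=[[1,0,15,0],[0,0,22,0],[0,0,22,0],[0,0,15,0],[0,0,8,0],[0,0,4,0],[0,0,0,0],[0,0,0,0]])

```text
t: 14.63
position: [0.5996, -0.1174, 0.2353]
orientation: [2.22, 2.222, 0.001]
contact_force: [-0.4, -0.2, -2.7]
opening: 0.0203
finger_force: 44.5
```

arm_command(plan=[[0,0,2,0],[0,0,2,0],[0,0,2,0],[0,0,1,0],[0,0,0,0],[0,0,0,0]])

```text
t: 15.13
position: [0.599, -0.118, 0.2277]
orientation: [-2.222, -2.221, -0.0]
contact_force: [0.3, -0.3, -3.3]
opening: 0.0202
finger_force: 44.5
```

arm_command(plan=[[0,0,1,0],[0,0,1,0],[0,0,0,0],[0,0,0,0]])

```text
t: 15.47
position: [0.599, -0.118, 0.2256]
orientation: [-2.221, -2.221, 0.0]
contact_force: [-1.0, 0.1, -1.9]
opening: 0.0202
finger_force: 44.5
```

arm_command(plan=[[0,0,1,0],[0,0,0,0],[0,0,0,0]])

```text
t: 15.72
position: [0.599, -0.118, 0.2246]
orientation: [-2.221, -2.221, 0.0]
contact_force: [-0.1, -0.1, -2.9]
opening: 0.0205
finger_force: 44.5
```

arm_command(plan=[[0,0,1,0],[0,0,0,0],[0,0,0,0]])

```text
t: 15.97
position: [0.5991, -0.1179, 0.2243]
orientation: [2.221, 2.221, 0.0]
contact_force: [-1.1, 0.8, 4.5]
opening: 0.0201
finger_force: 45.2
```

arm_command(plan=[[0,0,0.7,0],[0,0,0,0],[0,0,0,0]])

```text
t: 16.22
position: [0.5991, -0.118, 0.2242]
orientation: [2.221, 2.221, 0.0]
contact_force: [-3.3, 0.5, 9.0]
opening: 0.0203
finger_force: 45.9
```

Touchdown. Release, retreat, then measure both heads and the gauge.

arm_command(plan=[[0,0,0,0],[0,0,0,0],[0,0,0,0],[0,0,0,0],[0,0,0,0],[0,0,0,0]], gripper=0.0)

```text
t: 16.72
position: [0.599, -0.118, 0.2228]
orientation: [-2.221, -2.221, 0.0]
contact_force: [-0.1, 0.3, -0.3]
opening: 0.0426
finger_force: 0.0
```

arm_command(plan=[[0,0,-5,0],[0,0,-20,0],[0,0,-35,0],[0,0,-35,0],[0,0,-35,0],[0,0,-30,0],[0,0,0,0],[0,0,0,0]])

```text
t: 17.38
position: [0.5995, -0.1181, 0.3854]
orientation: [2.219, 2.219, 0.004]
contact_force: [-0.2, -0.7, -0.3]
opening: 0.0428
finger_force: 0.0
```

```bash
python3 - <<'E'
from h import *
o=env.get_obs();print(o['position'].round(4),o['contact_force'].round(1),o['opening'])
w=snap('wrist','wrist8');s=snap('scene','scene8');d=snap('side','side8')
G=np.array([.599,-.118,.070]);T=np.array([.597,-.187,.070]);B=np.array([.5943,-.2465,.104])
for n,c in(('w',w),('s',s),('d',d)):
    for nm,P,col in(('green',G,'green'),('tall',T,'black'),('grip',B,'red')):
        x,y=p=proj(c,P).astype(int); r=30 if n=='w' else 9; print(n,nm,p,blobs(c,col,(max(x-r,0),max(y-r,0),x+r,y+r),8))
E
```

```text
[ 0.5995 -0.1181  0.3854] [-0.2 -0.7 -0.3] 0.042848474489551314
w green [276 194] [([266, 179, 22, 26, 427], [276.9, 191.7])]
w tall [275 259] [([245, 236, 19, 30, 328], [250.3, 251.9]), ([286, 237, 19, 30, 309], [298.9, 253.4]), ([265, 241, 20, 20, 187], [274.7, 247.8])]
w grip [272 329] [([263, 311, 19, 37, 606], [272.4, 329.8])]
s green [258 188] [([254, 186, 9, 11, 82], [258.2, 191.1])]
s tall [241 174] [([238, 172, 11, 11, 63], [242.1, 177.3])]
s grip [227 154] [([224, 148, 8, 7, 35], [227.3, 151.2])]
d green [305 237] [([302, 236, 7, 10, 60], [305.4, 240.4])]
d tall [319 251] [([317, 252, 6, 8, 34], [319.4, 255.6])]
d grip [333 255] [([330, 250, 7, 11, 43], [333.3, 254.2])]
```

Both neck tops project where upright, below-rim heads should (z=0.07); grip measured at (0.594, -0.2465). Now the gauge.

arm_command(plan=[[-32,-1,0,0],[-32,-1,0,0],[-32,-1,10,0],[-32,-2,20,0],[0,0,30,0],[0,0,25,0],[0,0,15,0],[0,0,0,0]])

```text
t: 18.2
position: [0.5918, -0.2453, 0.2773]
orientation: [-2.215, -2.214, 0.007]
contact_force: [-0.7, -0.1, -0.5]
opening: 0.0428
finger_force: 0.0
```

arm_command(plan=[[0,0,8,0],[0,0,6,0],[0,0,0,0],[0,0,0,0]])

```text
t: 18.53
position: [0.5942, -0.2459, 0.2694]
orientation: [2.221, 2.221, 0.0]
contact_force: [-0.4, -0.2, 0.0]
opening: 0.0427
finger_force: 0.0
```

arm_command(plan=[[0,0,0,0],[0,0,0,0],[0,0,0,0],[0,0,0,0],[0,0,0,0],[0,0,0,0]], gripper=1, force=25)

```text
t: 19.03
position: [0.5943, -0.2461, 0.2699]
orientation: [2.221, 2.22, 0.001]
contact_force: [-1.2, 1.5, 5.3]
opening: 0.0173
finger_force: 27.5
```

arm_command(plan=[[5,0,0,0],[10,0,0,0],[15,0.3,0,0],[15,0.3,0,0],[10,0.2,0,0],[0,0,0,0]])

```text
t: 19.53
position: [0.5957, -0.187, 0.2699]
orientation: [-2.217, -2.225, -0.005]
contact_force: [0.6, 1.1, 7.6]
opening: 0.0179
finger_force: 28.9
```

arm_command(plan=[[10,0.2,0,0],[15,0.3,0,0],[15,0.3,0,0],[15,0.3,0,0],[10,0.2,0,0],[0,0,0,0]])

```text
t: 20.03
position: [0.5971, -0.1219, 0.2699]
orientation: [2.217, 2.225, 0.006]
contact_force: [1.9, 2.1, 6.2]
opening: 0.0177
finger_force: 28.9
```

arm_command(plan=[[10,0.3,0,0],[15,0.3,0,0],[15,0.3,0,0],[15,0.3,0,0],[15,0.3,0,0],[15,0.3,0,0],[10,0.2,0,0],[0,0,0,0]])

```text
t: 20.7
position: [0.5992, -0.0268, 0.2699]
orientation: [2.217, 2.225, 0.007]
contact_force: [2.7, 1.6, 5.9]
opening: 0.0174
finger_force: 28.8
```

arm_command(plan=[[8,0.2,0,0],[8,0.2,0,0],[8,0.2,0,0],[5,0,0,0],[0,0,0,0],[0,0,0,0]])

```text
t: 21.2
position: [0.5998, 0.0003, 0.2699]
orientation: [2.219, 2.222, 0.007]
contact_force: [2.5, 1.5, 5.2]
opening: 0.0178
finger_force: 28.1
```

arm_command(plan=[[3,0,0,0],[3,0,0,0],[0,0,0,0],[0,0,0,0]])

```text
t: 21.53
position: [0.5998, 0.0054, 0.2699]
orientation: [2.219, 2.221, 0.006]
contact_force: [3.5, 0.8, 5.0]
opening: 0.0176
finger_force: 28.0
```

arm_command(plan=[[3,0,0,0],[2,0,0,0],[0,0,0,0],[0,0,0,0]])

```text
t: 21.87
position: [0.5999, 0.0101, 0.2699]
orientation: [2.219, 2.22, 0.006]
contact_force: [3.4, 0.8, 4.8]
opening: 0.0172
finger_force: 27.9
```

arm_command(plan=[[2,0,0,0],[2,0,0,0],[0,0,0,0],[0,0,0,0]])

```text
t: 22.2
position: [0.5999, 0.0113, 0.2699]
orientation: [2.219, 2.216, 0.002]
contact_force: [4.0, -6.7, 5.3]
opening: 0.0176
finger_force: 27.4
```

arm_command(plan=[[1,0,0,0],[1,0,0,0],[0,0,0,0],[0,0,0,0]])

```text
t: 22.53
position: [0.5999, 0.0117, 0.27]
orientation: [2.22, 2.214, -0.001]
contact_force: [4.5, -10.1, 5.7]
opening: 0.0175
finger_force: 27.1
```

Firm stop reached (Fy −10 N after 258 mm). Let go and withdraw.

arm_command(plan=[[0,0,0,0],[0,0,0,0],[0,0,0,0],[0,0,0,0],[0,0,0,0],[0,0,0,0]], gripper=-0.1)

```text
t: 23.03
position: [0.5984, 0.0156, 0.2687]
orientation: [-2.22, -2.222, 0.001]
contact_force: [0.7, 0.1, -0.3]
opening: 0.0469
finger_force: 0.0
```

arm_command(plan=[[0,0,-5,0],[0,0,-20,0],[0,0,-30,0],[0,0,-35,0],[0,0,-30,0],[0,0,0,0],[0,0,0,0],[0,0,0,0]])

```text
t: 23.7
position: [0.5983, 0.0151, 0.3888]
orientation: [-2.221, -2.221, 0.001]
contact_force: [-0.2, -0.0, -1.0]
opening: 0.0466
finger_force: 0.0
```

```bash
python3 - <<'E'
from h import *
o=env.get_obs();print(o['t'],o['position'].round(4),o['contact_force'].round(1),o['opening'])
s=snap('scene','scene9');d=snap('side','side9')
for n,c in(('s',s),('d',d)):
    for nm,P,col in(('green',[.599,-.118,.07],'green'),('tall',[.597,-.187,.07],'black'),('grip',[.6,.0125,.104],'red')):
        x,y=p=proj(c,P).astype(int); print(n,nm,p,blobs(c,col,(x-10,y-10,x+10,y+10),8))
E
```

```text
23.7 [0.5983 0.0151 0.3888] [-0.2 -0.  -1. ] 0.04657359931135292
s green [258 188] [([254, 186, 9, 12, 86], [258.2, 191.5])]
s tall [241 174] [([238, 172, 11, 11, 62], [242.2, 177.4])]
s grip [293 209] [([290, 203, 8, 8, 39], [293.4, 206.4])]
d green [305 237] [([302, 236, 7, 10, 61], [305.3, 240.4])]
d tall [319 251] [([317, 252, 6, 7, 31], [319.4, 255.0])]
d grip [279 207] [([277, 203, 6, 10, 39], [279.5, 207.2])]
```

```bash
python3 -c "
from workcell import env
print(env.job_done())"
```

```text
the job is handed in; nothing more can be done
None
```

The job is handed in at about 24 s: the tall head stands on the liner, the short head on the riser, both measured below the rim, and the gauge bar slid freely to its far stop and was let go.

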